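Clamp a drive board in the cam jig with one finger

TASK

Clamp the loose drive board in the jig for soldering, pushing its two moving arms with a fingertip. Push the cam lever clockwise, right round to its end stop, so that its eccentric slides the board against the fence and keeps it tight there; and push the hold-down anticlockwise by its thumb pin, round to its own end stop, so that its nose lies square over the board's left edge. Do not take the lever's grip or the pin between the fingers, do not touch or lift the board itself, and leave the pliers, solder reel and screwdriver where they lie.

Things in the scene. Friction and masses are not known exactly. Their poses are not given: they have to be found in the camera images.
- jig: clamping jig, an aluminium base plate fixed to the bench. Origin on the bench under the plate, z up, x towards the fence (away from the robot, turned 0 to 17 degrees left), y left. In this frame, mm: plate x -88..68, y -72..94, top z 16; right rail with a lip x -10..50, y -70..-50, top z 31; left rail x -25..50, y 56..90, top z 21; cam axis at x -55, y 0; hold-down axis at x 12, y 74
- fence: the fixed dark steel bar at the jig's far end that the board is clamped against, 14 x 92 x 14 mm. Origin and axes are those of the jig; in that frame its face towards the board is at x 50 mm, it spans y -52..40 mm, top at z 30 mm
- drive_board: loose dark green circuit board on a 5 mm aluminium plate, 80 (jig x) x 110 mm, 0.15-0.31 kg, between the rails with 1.5 mm play each side. Origin: centre of its underside, axes as the jig's. Bare top 22.6 mm above the bench, tallest part 41 mm. Starts 2 to 7 mm short of the fence (origin at jig x 3 to 8 mm); tight on the fence its origin is at jig x 10 mm
- cam_lever (a joint): angle of the cam lever, rad. 0: open, lever pointing right (263 degrees in the jig frame, counter-clockwise from x). Grows clockwise seen from above to the end stop at 1.623, lever then pointing to the robot (170 degrees). Starts at 0 to 0.2. Stiff: turns at 0.25 N m (4 N at the grip), up to 15 N near the end where it squeezes the board; stays where it is left
- cam_pivot (a point): point on the cam lever's upright axis at the grip's height, 36 mm above the bench, fixed to the jig. Below it the steel eccentric (radius 18 mm, 8 mm off the axis, 16 to 29 mm above the bench) pushes on the board's near edge
- cam_grip (a point): middle of the cam lever's black grip, on its centre line, 72 mm from the axis, 36 mm above the bench. The grip is round, 17 mm thick at most, and spans 44 to 92 mm from the axis; nearer the axis is a steel rod 8 mm thick. Its x axis points outward along the lever, z up
- hold_down (a joint): angle of the hold-down, rad. 0: parked, tail pointing away from the robot and a little left (20 degrees in the jig frame). Grows counter-clockwise seen from above to the end stop at 1.222, tail then pointing straight left (90 degrees), away from the board, and nose square over the board's left edge. Starts at 0 to 0.25. Turns at 0.06 N m (1.5 N at the pin); stays where it is left
- hold_pivot (a point): point on the hold-down's upright axis, 29 mm above the bench, fixed to the jig. The hold-down is a flat steel bar 13 mm wide, 26 to 32 mm above the bench: nose 37 mm long one way, tail 43 mm long the other way; a bolt head on the axis reaches 37 mm above the bench
- hold_pin (a point): middle of the upright black thumb pin on the hold-down's tail, 40 mm from the axis, 44 mm above the bench; the pin is 12 mm thick and stands from 32 to 58 mm above the bench. Its x axis points outward along the tail, z up
- hold_nose (a point): underside of the hold-down's nose near its tip, 36 mm from the axis, 26 mm above the bench, on the far side from the tail: about 3 mm over the board once it is swung in
- pliers: bystander, leave alone: pliers lying right of the jig towards the robot, 66 x 118 x 12 mm. Origin at the centre of the underside
- solder_reel: bystander, leave alone: reel of solder standing to the far left of the jig, 54 mm across, 36 mm high. Origin at the centre of the underside
- screwdriver: bystander, leave alone: screwdriver lying beyond the fence, 160 mm long, 22 mm thick. Origin at the centre of the underside
Mind the look-alikes: they are no part of the job. There is more than one size of the drive_board; the one meant has the size given above.

How it is judged:
By the outcome, as a careful person would: the job done as asked, in the order asked, and still so for the second after the job is handed in, with the robot touching nothing.
It also fails if it takes over 59 s, if anything falls off the work surface, if the arm or the gripper's body presses on something with over 40 N, if the wrist force passes 120 N, or if a joint passes its speed limit or range.

ROBOT

A 7-joint arm with a two-finger parallel gripper is mounted at the origin on a cart in front of the work surface, level with it; the furniture and walls round the work are solid. World frame = base frame: x ahead of the robot, y to its left, z up, the work surface at z = 0. Lengths are in mm, angles in degrees, forces in N, time in s.
With the tool pointing down it reaches from about 400 to 925 mm from the base axis. Payload 4.1 kg.
Tool frame: the origin (TCP) lies between the finger pads; the fingertips stand 19 mm ahead of it and the grasp point (between the pads) is the TCP (env.tips_ahead is the distance from the TCP to the fingertips, in mm); z points along the fingers, y is the line along which they close (so a half turn about z gives the same grasp; the last joint's range is limited). The gripper opens to 85 mm and grips with 20 to 120 N. Pads are 22 mm wide; open, the fingers measure 114 mm over their backs; the gripper's body (76 mm by 85 mm) begins 54 mm behind the grasp point. The pads swing forward as they close: fully open they stand 13 mm farther back than shut.
Start: joints at [-81.876, 22.827, 2.584, 88.041, -1.071, 69.15, -2.905], TCP at [154.987, 631.284, 250.347] pointing down, gripper open.
Joint ranges: [-161.44, 161.44], [-28.35, 127.94], [-78.24, 83.42], [0, 140.83], [-78.03, 258.03], [13.02, 114.36], [-168.23, 168.23]. Speed limits (degrees/s): [147.25, 147.25, 180, 180, 180, 180, 180].

INTERFACE

Orientations are given as a 3x3 rotation matrix whose columns are the frame's x, y, z axes.
In Python, from station import env, cams, workorder, nets gives the robot as it stands. The module is installed in compiled form; this text tells all that it offers.
- The arm moves only by the tool step_arm, never from a script. Its argument "increments" is a list that holds one entry, the list of rows, each a list of 5 numbers: the opening, from 0 (shut) to 1 (fully open), then the shift along the tool's x, y, z in units of 0.5 m (1.0 is 0.5 m), then the turn about the tool's z in units of 0.15 rad (1.0 is 0.15 rad). In form: [[[fingers, dx, dy, dz, yaw], ...]]. A call has 1 to 20 rows; each row shifts and turns the commanded pose from where the row before left it, along the tool's axes as they then stand; what a row does not reach is not made up. A row lasts 1/10 s, in which the tool goes at most 50 mm and 8.59 degrees, less where a joint would pass 70% of its speed; a pose out of reach is approached as far as the arm can. A call with a number of a shift or a turn outside -1 to 1 is refused whole. A call with a gripper value outside its range is refused whole. The fingers move at their own pace and stop on an object; "newtons" is the grip in N (left out, the last holds). Time passes only in rows, so rows that do not move let the fingers close. It gives the time, the measured TCP pose, the force, the opening and the grip force at its end, in the units of the state.
- env.get_state(): the state, without advancing time (a new reading comes with each control period).
- cams.snapshot(name): name is "scene" or "top" or "wrist"; returns a dict with "color" (384x512x3 uint8, blue, green, red), "K" (3x3 intrinsics, pixels), "R" (3x3) and "t" (3): a world point X has camera coordinates R X + t; the wrist camera has in their place "tool_from_camera" (4x4, takes a point from camera to tool coordinates, whose origin is the TCP and whose axes are the flange's). Camera axes: x right, y down, z forward; pixel columns grow to the right and rows downward; lengths in mm; the calibration is good to about 2 mm. A picture is of the moment at which its call begins: read the wrist's pose just before it. There is no depth.
- workorder.finish_job(): hands the job in; it is judged then, once.
Trained networks look in the newest picture that a camera, given by its name, has taken for a name from the list of things; names that differ only in an ending like _2 or _b are one class to them, and where a whole thing is asked for, a point or a joint stands for the part that bears it (a point fixed in the world has none). Each returns a list of dicts, best first, with "confidence" (0 to 1); they miss things now and then, are a little off and sometimes report something else, mostly with a low value. They report only what shows in the picture. A call takes as long as a camera call. They do not tell look-alikes from the thing itself.
- nets.spot_in(camera, thing): "location" ([x, y, z] in mm, in world coordinates, good to about 4 mm: the middle of the surface that is visible of it).
- nets.place_of(camera, thing): "location" ([x, y, z] in mm, in world coordinates, good to about 4 mm: a listed point, or the origin of a listed thing).
The state is a dict: "time": time; "joint_pos": joint angles; "joint_velocities": joint speeds; "joint_efforts": joint torques, N m; "ee_pos": TCP position; "tool_rot": TCP orientation; "force": force on the tool from outside, world axes, zero at the start; "torque": the same for the moment, N m; "grip_width": finger opening in mm; "finger_force": force on a finger pad.
Only numpy, scipy, OpenCV 4.12 (cv2) and the standard library are available. Lean on these libraries where they do the work, as an engineer would, in place of code of your own. Each camera call takes 0.05 s, during which the arm holds its last target. There are 200 camera calls.

## Working session

There is one attempt and no reset: what is moved stays moved. The work goes in short steps, Python scripts to look and compute and a tool call to move; the robot and the scene stay as the last step left them, time stands still between calls to the robot, and variables do not carry over. Pictures are saved under pics/ and viewed, at most 10 in all, crops included, and the job is handed in when it is done.

Besides the shell and the picture viewer there is one more tool, called after ">>>" in YAML: its name, and indented under it one key for each argument. step_arm: Moves the arm, as the interface text tells. Its arguments: {"type":"object","properties":{"increments":{"type":"array"},"newtons":{"type":"number"}},"required":["increments"]}

```bash
mkdir -p pics; python3 - <<'E'
from station import env,cams,nets
import cv2,numpy as np
s=env.get_state();print(s['time'],s['ee_pos'],np.round(s['tool_rot'],3).tolist(),s['grip_width'])
ims=[]
for c in ['scene','top']:
    im=cams.snapshot(c);cv2.imwrite(f'pics/{c}1.png',im['color'])
    for t in ['jig','fence','drive_board','cam_pivot','cam_grip','hold_pivot','hold_pin','hold_nose','pliers','solder_reel','screwdriver']:
        print(c,t,[(np.round(d['location']).tolist(),round(d['confidence'],2)) for d in nets.place_of(c,t)[:3]])
E
```

```text
0.0 [154.85664685 630.67238774 249.24756527] [[-0.971, 0.238, -0.0], [0.238, 0.971, -0.002], [-0.0, -0.002, -1.0]] 85.39470599255793
scene jig [([583.0, 40.0, 3.0], 0.59), ([536.0, 35.0, 37.0], 0.42)]
scene fence [([534.0, 34.0, 36.0], 0.3)]
scene drive_board [([588.0, 44.0, 20.0], 0.94)]
scene cam_pivot [([534.0, 30.0, 37.0], 0.8)]
scene cam_grip [([589.0, 46.0, 19.0], 0.62), ([535.0, -42.0, 39.0], 0.54), ([551.0, 90.0, 27.0], 0.54)]
scene hold_pivot [([579.0, 122.0, 31.0], 0.66)]
scene hold_pin [([606.0, 143.0, 44.0], 0.45)]
scene hold_nose [([554.0, 90.0, 27.0], 0.65)]
scene pliers [([452.0, -216.0, -1.0], 0.61)]
scene solder_reel [([727.0, 259.0, -1.0], 0.61), ([589.0, 44.0, 16.0], 0.3)]
scene screwdriver [([806.0, 116.0, -3.0], 0.5)]
top jig [([582.0, 122.0, 28.0], 0.67), ([576.0, 38.0, -1.0], 0.59)]
top fence []
top drive_board [([604.0, 268.0, -0.0], 0.72), ([586.0, 44.0, 18.0], 0.63)]
top cam_pivot [([530.0, 32.0, 38.0], 0.62)]
top cam_grip [([532.0, -41.0, 41.0], 0.8), ([453.0, -215.0, 1.0], 0.49), ([725.0, 261.0, 0.0], 0.49)]
top hold_pivot [([582.0, 119.0, 27.0], 0.78)]
top hold_pin []
top hold_nose [([546.0, 91.0, 24.0], 0.49), ([579.0, 41.0, -2.0], 0.23)]
top pliers [([454.0, -216.0, -2.0], 0.67)]
top solder_reel [([728.0, 260.0, -2.0], 0.59), ([585.0, 45.0, 17.0], 0.17)]
top screwdriver [([805.0, 113.0, 4.0], 0.78), ([534.0, -41.0, 38.0], 0.28)]
```

View pics/top1.png

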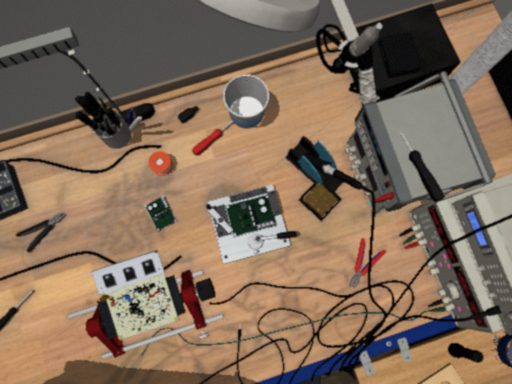

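View pics/scene1.png

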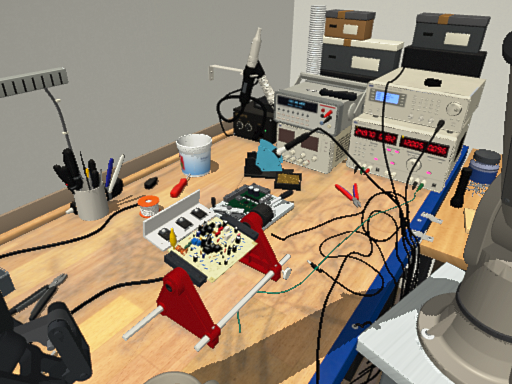

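>>> step_arm:
  increments:
    - [[0, -0.06, -0.053, 0, 0], [0, -0.06, -0.053, 0, 0], [0, -0.06, -0.053, 0, 0], [0, -0.06, -0.053, 0, 0], [0, -0.06, -0.053, 0, 0], [0, -0.06, -0.053, 0, 0], [0, -0.06, -0.053, 0, 0], [0, -0.06, -0.053, 0, 0], [0, -0.06, -0.053, 0, 0], [0, -0.06, -0.053, 0, 0], [0, -0.06, -0.053, 0, 0], [0, -0.06, -0.053, 0, 0], [0, -0.06, -0.053, 0, 0], [0, -0.06, -0.053, 0, 0], [0, -0.06, -0.053, 0, 0], [0, -0.06, -0.053, 0, 0], [0, -0.06, -0.053, 0, 0], [0, 0, 0, 0, 0]]

```text
time: 3.0
ee_pos: [545.4, 65.6, 250.8]
tool_rot: [[-0.969, 0.248, 0.003], [0.248, 0.969, -0.004], [-0.004, -0.003, -1.0]]
force: [0.0, 0.0, 0.4]
grip_width: -0.1
finger_force: 0.0
```

```bash
cat > h.py <<'E'
from station import env,cams,nets
import cv2,numpy as np
def wrist(name):
    s=env.get_state();im=cams.snapshot('wrist')
    T=np.eye(4);T[:3,:3]=s['tool_rot'];T[:3,3]=s['ee_pos']
    C=T@im['tool_from_camera'];cv2.imwrite(f'pics/{name}.png',im['color']);return im,C,s
def proj(im,C,X):
    p=(np.asarray(X,float).reshape(-1,3)-C[:3,3])@C[:3,:3];q=p@np.array(im['K']).T;return q[:,:2]/q[:,2:]
def ray(im,C,uv,z):
    d=C[:3,:3]@np.linalg.solve(im['K'],[uv[0],uv[1],1]);o=C[:3,3];return o+d*(z-o[2])/d[2]
E
python3 - <<'E'
from h import *
im,C,s=wrist('w1')
print(s['time'],s['ee_pos'],np.round(s['tool_rot'],3).tolist(),s['grip_width'],s['force']);print(np.round(im['tool_from_camera'],2).tolist())
for t in ['jig','drive_board','cam_pivot','cam_grip','hold_pivot','hold_pin','hold_nose']:
    for d in nets.place_of('wrist',t)[:3]: print(t,np.round(d['location'],1).tolist(),round(d['confidence'],2),proj(im,C,d['location']).round().tolist())
E
```

```text
3.0 [545.36453243  65.569353   250.82882049] [[-0.969, 0.248, 0.003], [0.248, 0.969, -0.004], [-0.004, -0.003, -1.0]] -0.10276785620167414 [0.01206494 0.02021735 0.35269564]
[[0.0, -0.96, -0.3, 75.32], [1.0, 0.0, -0.0, 0.29], [0.0, -0.3, 0.96, -124.9], [0.0, 0.0, 0.0, 1.0]]
drive_board [606.1, 265.3, 1.2] 0.95 [[408.0, 169.0]]
drive_board [585.4, 41.0, 15.8] 0.77 [[248.0, 196.0]]
cam_pivot [528.0, 33.8, 36.7] 0.58 [[230.0, 160.0]]
cam_grip [586.3, 37.4, 15.5] 0.68 [[246.0, 197.0]]
cam_grip [528.8, -40.7, 34.4] 0.55 [[174.0, 175.0]]
hold_pivot [576.3, 116.5, 30.7] 0.68 [[302.0, 180.0]]
hold_pin [607.2, 142.8, 41.7] 0.95 [[328.0, 200.0]]
hold_nose [547.8, 95.3, 30.1] 0.61 [[281.0, 163.0]]
```

View pics/w1.png

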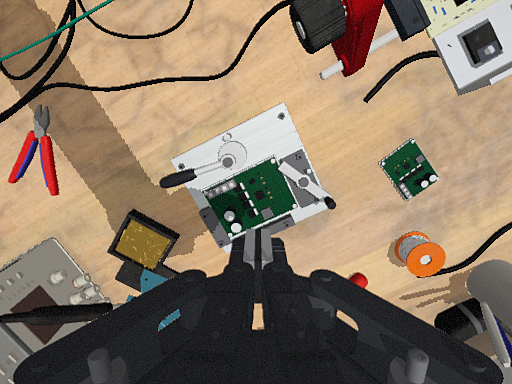

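The wrist picture shows the jig with the cam axis at (230,160), the grip at about (178,179), the hold-down axis at (303,181) and the pin at (330,203). The nearer plate corners are at (285,103) on the left and (172,164) on the right. The small board at (408,169) is the look-alike.

```bash
python3 - <<'E'
from h import *
from scipy.optimize import least_squares
im,C,s=wrist('w2')
obs=[((-88,94),ray(im,C,(285,103),16)),((-88,-72),ray(im,C,(172,164),16)),((-55,0),ray(im,C,(230,160),36)),((12,74),ray(im,C,(303,181),35)),
((-55,0),(532,31)),((-55,0),(528,33.8)),((12,74),(580.5,120.5)),((12,74),(576.3,116.5))]
for j,p in obs: print(j,np.round(p[:2],1))
print('grip',ray(im,C,(178,179),36),'pin',ray(im,C,(330,203),52))
def f(p):
    c,sn=np.cos(p[2]),np.sin(p[2]);R=np.array([[c,-sn],[sn,c]])
    return np.concatenate([R@np.array(j)+p[:2]-np.array(w)[:2] for j,w in obs])
r=least_squares(f,[583,43,.24],loss='soft_l1',f_scale=3);print(r.x,np.degrees(r.x[2]),f(r.x).round(1))
p=r.x;c,sn=np.cos(p[2]),np.sin(p[2]);R=np.array([[c,-sn],[sn,c]])
W=lambda j:R@np.array(j)+p[:2]
print('cam',W((-55,0)),'hold',W((12,74)))
for nm,g,pv in [('grip',(532,-41),(-55,0)),('pin',(606.5,143),(12,74))]:
    v=R.T@(np.array(g)-p[:2])-pv;print(nm,np.hypot(*v),np.degrees(np.arctan2(v[1],v[0]))%360)
a=im['color'][90:260,150:350].copy();a=cv2.resize(a,None,fx=3.5,fy=3.5,interpolation=cv2.INTER_CUBIC)
for j in [(-88,94,16),(-88,-72,16),(68,-72,16),(68,94,16),(-55,0,36),(12,74,35),(50,-52,30),(50,40,30)]:
    u=proj(im,C,[*W(j[:2]),j[2]])[0];cv2.circle(a,tuple(int(x) for x in (u-[150,90])*3.5),3,(0,0,255),-1)
cv2.imwrite('pics/w2c.png',a)
E
```

```text
(-88, 94) [474.4 125.1]
(-88, -72) [514.6 -36.7]
(-55, 0) [524.3  42.5]
(12, 74) [572.8 126. ]
(-55, 0) [532  31]
(-55, 0) [528.   33.8]
(12, 74) [580.5 120.5]
(12, 74) [576.3 116.5]
grip [532.34170375 -28.4544068   36.        ] pin [603.49981853 151.70432004  52.        ]
[5.81805570e+02 4.86695755e+01 2.22828298e-01] 12.767121035480423 [ 0.8 -4.2 -2.7 -4.3  3.9 -6.   4.4 -2.5 -3.8  5.5  0.2  2.7 -3.3  3.
  0.9  7. ]
cam [528.1653716   36.51518734] hold [577.15570883 123.4918903 ]
grip 77.60997773175164 260.0649570258491
pin 35.237107832368736 20.848872656753723
```

View pics/w2c.png

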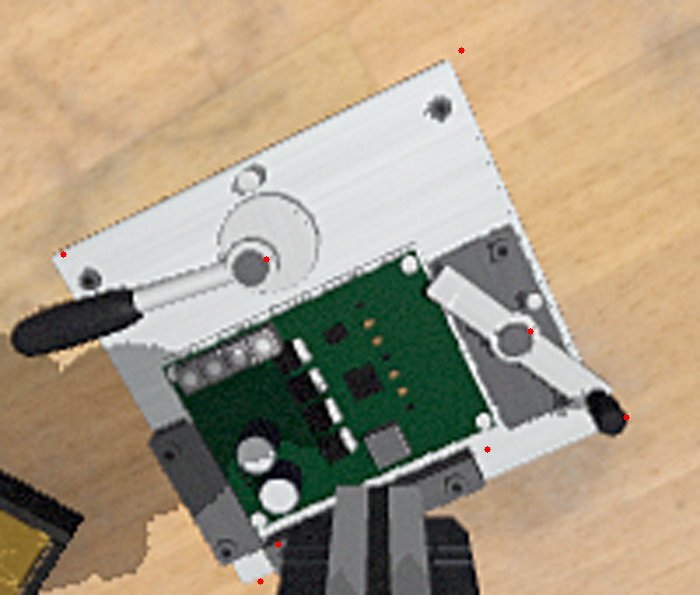

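The crop gives better pixels. In crop pixels the cam axis is at (250,267), the hold-down axis at (515,340), the plate corners at (447,60), (53,253) and (243,580), the grip middle at (78,320) and the pin top at about (610,417). My earlier readings were about 8 px off.

```bash
python3 - <<'E'
from h import *
from scipy.optimize import least_squares
im,C,s=wrist('w3')
q=lambda x,y,z:ray(im,C,(150+x/3.5,90+y/3.5),z)
obs=[((-88,94),q(447,60,16)),((-88,-72),q(53,253,16)),((68,-72),q(243,580,16)),((-55,0),q(250,267,40)),((12,74),q(515,340,37)),
((-55,0),(530,32)),((12,74),(579,119))]
def f(p):
    c,sn=np.cos(p[2]),np.sin(p[2]);R=np.array([[c,-sn],[sn,c]])
    return np.concatenate([R@np.array(j)+p[:2]-np.array(w)[:2] for j,w in obs])
r=least_squares(f,[583,43,.24],loss='soft_l1',f_scale=3);p=r.x;print(p,np.degrees(p[2]),f(p).round(1))
c,sn=np.cos(p[2]),np.sin(p[2]);R=np.array([[c,-sn],[sn,c]])
W=lambda j:R@np.array(j)+p[:2]
print('cam',W((-55,0)),'hold',W((12,74)))
for nm,g,pv in [('grip',q(78,320,38)[:2],(-55,0)),('pin',q(610,417,58)[:2],(12,74)),('pinnet',(606.5,143),(12,74)),('gripnet',(532,-41),(-55,0))]:
    v=R.T@(np.array(g)-p[:2])-pv;print(nm,g,np.hypot(*v),np.degrees(np.arctan2(v[1],v[0]))%360)
t,x=s['tool_rot'],s['ee_pos']
print(x, np.degrees(np.arctan2(t[1,1],t[0,1])))
E
```

```text
[5.82277042e+02 4.26114420e+01 2.06221661e-01] 11.815630792163837 [-0.3  1.6  0.5 -0.9  1.7 -0.2 -0.4  1.   0.3  0.7 -1.6 -0.7 -0.1 -1.5]
cam [528.44240583  31.34947222] hold [578.87031212 117.50065484]
grip [533.38191875 -36.0650801 ] 67.59527092724933 262.3749838000123
pin [607.46615657 142.19804054] 37.784695054083926 29.00057154619301
pinnet (606.5, 143) 37.59808846418143 30.888180350831743
gripnet (532, -41) 72.4368870548244 260.9994703715026
[542.53050921  73.2706347  250.35444708] 76.31961479622636
```

>>> step_arm:
  increments:
    - [[0, -0.031, -0.071, 0, 0], [0, -0.031, -0.071, 0, 0], [0, -0.031, -0.07, 0, 0], [0, 0, 0, 0.06, -1.0], [0, 0, 0, 0.06, -1.0], [0, 0, 0, 0.06, 0], [0, 0, 0, 0.06, 0], [0, 0, 0, 0.06, 0], [0, 0, 0, 0.02, 0], [0, 0, 0, 0, 0], [0, 0, 0, 0, 0], [0, 0, 0, 0, 0]]

```text
time: 4.7
ee_pos: [564.2, -41.9, 92.0]
tool_rot: [[-0.998, -0.059, 0.003], [-0.059, 0.998, 0.0], [-0.003, 0.0, -1.0]]
force: [1.4, 0.2, -0.3]
grip_width: 0.1
finger_force: 0.0
```

```bash
python3 - <<'E'
from h import *
im,C,s=wrist('w4')
print(s['time'],s['ee_pos'],np.degrees(np.arctan2(s['tool_rot'][1,0],s['tool_rot'][0,0])),s['force'])
for t in ['cam_pivot','cam_grip']:
    for d in nets.place_of('wrist',t)[:2]: print(t,np.round(d['location'],1).tolist(),round(d['confidence'],2))
E
```

```text
4.7 [564.15751032 -41.87973987  92.01480965] -176.59930671046757 [ 1.37470355  0.20989819 -0.28690545]
cam_pivot [526.9, 29.6, 35.6] 0.66
cam_grip [531.8, -39.3, 36.5] 0.83
```

View pics/w4.png

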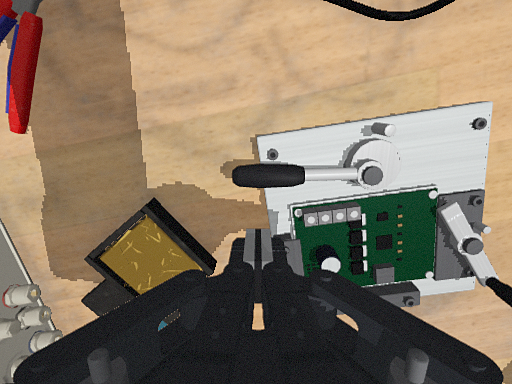

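The picture shows the lever lying horizontally, with its grip at (268,175). The shut fingertips are at about (258,235), clear beyond the lever, and the rail is to their right. Next I lower and push.

>>> step_arm:
  increments:
    - [[0, 0, 0, 0.047, 0], [0, 0, 0, 0.047, 0], [0, 0, 0, 0, 0], [0, 0.01, 0, 0, 0], [0, 0.01, 0, 0, 0], [0, 0.0108, -0.0026, 0, 0.5], [0, 0.0108, -0.0026, 0, 0.5], [0, 0.0108, -0.0026, 0, 0.5], [0, 0.0108, -0.0026, 0, 0.5], [0, 0, 0, 0, 0]]

```text
time: 5.85
ee_pos: [532.4, -47.0, 45.0]
tool_rot: [[-0.971, 0.239, 0.005], [0.239, 0.971, -0.0], [-0.005, 0.001, -1.0]]
force: [2.0, -1.2, 1.2]
grip_width: 0.2
finger_force: 1.1
```

>>> step_arm:
  increments:
    - [[0, 0.0118, -0.0026, 0, 0.5], [0, 0.0118, -0.0026, 0, 0.5], [0, 0.0112, -0.0026, 0, 0.5], [0, 0.0112, -0.0026, 0, 0.5], [0, 0.0112, -0.0026, 0, 0.5], [0, 0.0112, -0.0026, 0, 0.5], [0, 0.0112, -0.0026, 0, 0.5], [0, 0.0112, -0.0026, 0, 0.5], [0, 0, 0, 0, 0]]

```text
time: 6.75
ee_pos: [487.5, -35.1, 44.4]
tool_rot: [[-0.667, 0.745, 0.002], [0.745, 0.667, -0.001], [-0.002, 0.001, -1.0]]
force: [1.7, -4.0, 0.5]
grip_width: -0.1
finger_force: 1.7
```

```bash
cat >> h.py <<'E'
P=np.array([528.2,31.0])
def lev(s):
    R=s['tool_rot'];v=R[:2,:2].T@(P-s['ee_pos'][:2]);a=np.degrees(np.arctan2(R[1,0],R[0,0]))+90
    print('t',s['time'],'D,r',v.round(1),'lever if square',round(a%360,1),'F',s['force'].round(1),'z',s['ee_pos'][2])
E
python3 - <<'E'
from h import *
im,C,s=wrist('w5');lev(s)
for d in nets.place_of('wrist','cam_grip')[:2]: print(np.round(d['location'],1),d['confidence'],np.degrees(np.arctan2(*(np.array(d['location'])[:2]-P)[::-1]))%360)
E
```

```text
t 6.75 D,r [22.1 74.5] lever if square 221.9 F [ 1.7 -4.   0.5] z 44.382922039742674
[472.3 -19.5  35.5] 0.68 222.09462429013774
```

View pics/w5.png

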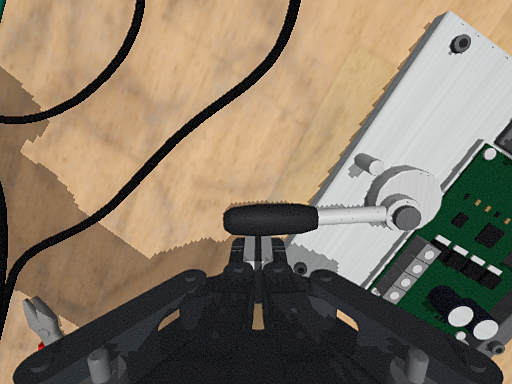

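The lever follows square against the fingertips and now points to about 222 degrees. I carry on to the stop.

>>> step_arm:
  increments:
    - [[0, 0.0115, -0.0028, 0, 0.5], [0, 0.0115, -0.0028, 0, 0.5], [0, 0.0115, -0.0028, 0, 0.5], [0, 0.0115, -0.0028, 0, 0.5], [0, 0.0115, -0.0028, 0, 0.5], [0, 0.0115, -0.0028, 0, 0.5], [0, 0.0115, -0.0028, 0, 0.5], [0, 0.0115, -0.0028, 0, 0.5], [0, 0.0115, -0.0028, 0, 0.5], [0, 0, 0, 0, 0]]

```text
time: 7.85
ee_pos: [454.9, 6.2, 43.6]
tool_rot: [[-0.056, 0.998, 0.001], [0.998, 0.056, -0.001], [-0.001, 0.001, -1.0]]
force: [0.9, -3.7, 2.1]
grip_width: 0.1
finger_force: 2.0
```

```bash
python3 - <<'E'
from h import *
im,C,s=wrist('w6');lev(s)
for d in nets.place_of('wrist','cam_grip')[:2]: print(np.round(d['location'],1),d['confidence'],np.degrees(np.arctan2(*(np.array(d['location'])[:2]-P)[::-1]))%360)
E
```

```text
t 7.85 D,r [20.7 74.5] lever if square 183.2 F [ 0.9 -3.7  2.1] z 43.64585490963263
[454.1  24.9  30.4] 0.57 184.70604514857035
```

>>> step_arm:
  increments:
    - [[0, 0.006, 0, 0, 0.15], [0, 0.006, 0, 0, 0], [0, 0.006, 0, 0, 0], [0, 0, 0, 0, 0], [0, 0, 0, 0, 0]]

```text
time: 8.45
ee_pos: [454.1, 9.7, 43.7]
tool_rot: [[-0.03, 1.0, 0.002], [1.0, 0.03, -0.008], [-0.008, 0.002, -1.0]]
force: [0.5, -17.0, 3.7]
grip_width: -0.2
finger_force: 8.4
```

```bash
python3 - <<'E'
from h import *
lev(env.get_state())
E
```

```text
t 8.45 D,r [19.  74.7] lever if square 181.7 F [  0.5 -17.    3.7] z 43.66757231443359
```

>>> step_arm:
  increments:
    - [[0, 0.006, 0, 0, 0], [0, 0.006, 0, 0, 0], [0, 0.006, 0, 0, 0], [0, 0, 0, 0, 0], [0, 0, 0, 0, 0]]

```text
time: 8.95
ee_pos: [454.1, 10.5, 43.9]
tool_rot: [[-0.025, 1.0, 0.005], [0.999, 0.025, -0.019], [-0.019, 0.005, -1.0]]
force: [0.5, -34.7, 1.1]
grip_width: -0.2
finger_force: 17.2
```

```bash
python3 - <<'E'
from h import *
im,C,s=wrist('w7');lev(s)
E
```

```text
t 8.95 D,r [18.6 74.6] lever if square 181.4 F [  0.5 -34.7   1.1] z 43.87261908258464
```

View pics/w7.png

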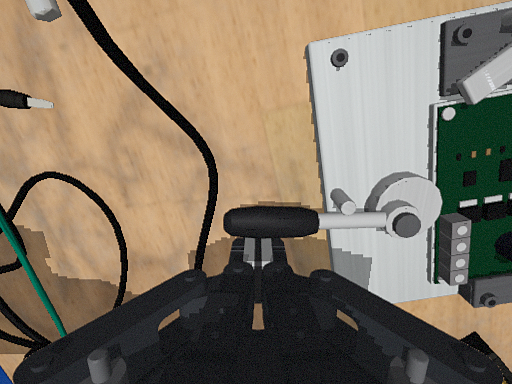

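The end stop is reached: the stop pin at (342,200) is against the rod, and doubling the force gives no more travel. I back off, rise and turn towards the hold-down.

>>> step_arm:
  increments:
    - [[0, -0.035, 0, 0, 0], [0, -0.035, 0, 0, 0], [0, 0, 0, -0.06, 0], [0, 0, 0, -0.06, 0], [0, 0, 0, -0.06, -0.94], [0, 0, 0, -0.05, -0.94], [0, 0, 0, 0, -0.94], [0, 0, 0, 0, -0.94], [0, 0, 0, 0, -0.94], [0, 0, 0, 0, 0], [0, 0, 0, 0, 0]]

```text
time: 10.1
ee_pos: [454.3, -9.3, 158.1]
tool_rot: [[-0.671, 0.741, -0.001], [0.741, 0.671, 0.001], [0.002, -0.0, -1.0]]
force: [0.3, 0.5, 0.1]
grip_width: -0.2
finger_force: 0.0
```

```bash
python3 - <<'E'
from h import *
s=env.get_state();R=s['tool_rot']
print(s['ee_pos'],s['force'],np.degrees(np.arctan2(R[1,0],R[0,0])),R[:,2])
print((R.T@(np.array([629,122,160])-s['ee_pos']))/500)
E
```

```text
[454.33369607  -9.28262265 158.08924022] [0.29525273 0.46871298 0.08334661] 132.1500459072533 [-0.00140685  0.0012789  -0.99999819]
[-0.03975765  0.43519179 -0.00397718]
```

>>> step_arm:
  increments:
    - [[0, -0.0066, 0.0725, 0, 0], [0, -0.0066, 0.0725, 0, 0], [0, -0.0066, 0.0725, 0, 0], [0, -0.0066, 0.0725, 0, 0], [0, -0.0066, 0.0725, 0, 0], [0, -0.0066, 0.0725, 0, 0], [0, 0, 0, 0.05, 0], [0, 0, 0, 0, 0], [0, 0, 0, 0, 0], [0, 0, 0, 0, 0]]

```text
time: 11.1
ee_pos: [629.1, 120.8, 134.2]
tool_rot: [[-0.671, 0.741, 0.0], [0.741, 0.671, 0.0], [-0.0, 0.0, -1.0]]
force: [0.4, -0.2, -1.1]
grip_width: -0.1
finger_force: 0.0
```

```bash
python3 - <<'E'
from h import *
im,C,s=wrist('w8');R=s['tool_rot']
print(s['ee_pos'],s['force'])
for t in ['hold_pivot','hold_pin','hold_nose']:
    for d in nets.place_of('wrist',t)[:2]: print(t,np.round(d['location'],1),d['confidence'],(R.T@(d['location']-s['ee_pos'])).round(1))
E
```

```text
[629.05861478 120.81231457 134.16147246] [ 0.40282512 -0.16581549 -1.09811334]
hold_pivot [578.6 117.   27.7] 0.74 [ 31.1 -40.  106.4]
hold_pin [605.8 144.7  42.9] 0.72 [33.3 -1.3 91.3]
hold_nose [549.5  96.8  27.5] 0.6 [ 35.6 -75.1 106.6]
```

View pics/w8.png

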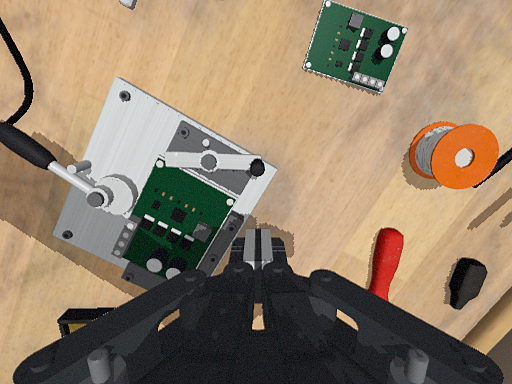

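The pin at (257,168) is straight ahead of the fingertips, about 33 mm away. The lever is still at its stop. I lower and push the pin.

>>> step_arm:
  increments:
    - [[0, 0, 0, 0.05, 0], [0, 0, 0, 0.051, 0], [0, 0, 0, 0.051, 0], [0, 0, 0, 0, 0], [0, 0.014, 0, 0, 0], [0, 0.014, 0, 0, 0], [0, 0.0064, 0.0023, 0, -0.5], [0, 0.0064, 0.0023, 0, -0.5], [0, 0.0064, 0.0023, 0, -0.5], [0, 0.0064, 0.0023, 0, -0.5], [0, 0.0064, 0.0023, 0, -0.5], [0, 0.0064, 0.0023, 0, -0.5], [0, 0.0064, 0.0023, 0, -0.5], [0, 0, 0, 0, 0]]

```text
time: 12.7
ee_pos: [607.0, 152.0, 59.1]
tool_rot: [[-0.953, 0.303, 0.003], [0.303, 0.953, 0.001], [-0.003, 0.002, -1.0]]
force: [1.5, -0.5, 0.0]
grip_width: 0.2
finger_force: 0.3
```

```bash
cat >> h.py <<'E'
H=np.array([578.7,117.3])
def hold(s):
    R=s['tool_rot'];v=R[:2,:2].T@(H-s['ee_pos'][:2]);a=np.degrees(np.arctan2(R[1,0],R[0,0]))-90
    print('t',s['time'],'D,-r',v.round(1),'tail if square',round(a%360,1),'F',s['force'].round(1),'z',s['ee_pos'][2])
E
python3 - <<'E'
from h import *
im,C,s=wrist('w9');hold(s)
for d in nets.place_of('wrist','hold_pin')[:2]: print(np.round(d['location'],1),d['confidence'],np.degrees(np.arctan2(*(np.array(d['location'])[:2]-H)[::-1]))%360)
E
```

```text
t 12.7 D,-r [ 16.4 -41.7] tail if square 72.4 F [ 1.5 -0.5  0. ] z 59.11406745206651
[590.  156.4  45.1] 0.87 73.88057087944719
```

Contact is good. About 29 degrees remain.

>>> step_arm:
  increments:
    - [[0, 0.0064, 0.0023, 0, -0.5], [0, 0.0064, 0.0023, 0, -0.5], [0, 0.0064, 0.0023, 0, -0.5], [0, 0.0064, 0.0023, 0, -0.5], [0, 0.0064, 0.0023, 0, -0.5], [0, 0.0064, 0.0023, 0, -0.5], [0, 0.0064, 0.0023, 0, -0.4], [0, 0.006, 0, 0, 0], [0, 0, 0, 0, 0], [0, 0, 0, 0, 0]]

```text
time: 13.8
ee_pos: [585.1, 161.2, 58.7]
tool_rot: [[-0.98, -0.198, 0.008], [-0.198, 0.98, 0.002], [-0.008, 0.0, -1.0]]
force: [6.5, 0.6, -1.6]
grip_width: -0.1
finger_force: 3.0
```

```bash
python3 - <<'E'
from h import *
hold(env.get_state())
E
```

```text
t 13.8 D,-r [ 15.  -41.8] tail if square 101.4 F [ 6.5  0.6 -1.6] z 58.74105378797848
```

>>> step_arm:
  increments:
    - [[0, 0.006, 0, 0, 0], [0, 0.006, 0, 0, 0], [0, 0, 0, 0, 0], [0, 0, 0, 0, 0]]

```text
time: 14.2
ee_pos: [584.4, 161.1, 59.5]
tool_rot: [[-0.98, -0.198, 0.02], [-0.198, 0.98, 0.003], [-0.02, -0.001, -1.0]]
force: [16.3, 3.0, -9.7]
grip_width: 0.1
finger_force: 8.0
```

```bash
python3 - <<'E'
from h import *
hold(env.get_state())
E
```

```text
t 14.2 D,-r [ 14.3 -41.8] tail if square 101.4 F [16.3  3.  -9.7] z 59.481313010257274
```

At the stop, with 16 N on the pin and no further travel. I back off, rise and check.

>>> step_arm:
  increments:
    - [[0, -0.03, 0, 0, 0], [0, -0.03, 0, 0, 0], [0, 0, 0, 0, 0], [0, 0, 0, -0.08, 0], [0, 0, 0, -0.08, 0], [0, 0, 0, -0.08, 0], [0, 0, 0, -0.08, 0], [0, 0, 0, 0, 0], [0, 0, 0, 0, 0], [0, 0, 0, 0, 0]]

```text
time: 15.2
ee_pos: [603.7, 165.1, 215.9]
tool_rot: [[-0.98, -0.2, -0.003], [-0.2, 0.98, -0.0], [0.003, 0.0, -1.0]]
force: [-0.3, -0.4, -0.3]
grip_width: 0.1
finger_force: 0.0
```

```bash
python3 - <<'E'
from h import *
im,C,s=wrist('w10');print(s['ee_pos'],s['force'])
J=np.array([582.3,42.6]);
for t,p in [('cam_grip',P),('hold_pin',H),('drive_board',J)]:
    for d in nets.place_of('wrist',t)[:2]: 
        v=np.array(d['location'])[:2]-p;print(t,np.round(d['location'],1),round(d['confidence'],2),(np.degrees(np.arctan2(v[1],v[0]))-11.8)%360, v)
cv2.imwrite('pics/w10c.png',cv2.resize(im['color'],(800,600),interpolation=cv2.INTER_CUBIC))
E
```

```text
[603.69756487 165.06896131 215.8557665 ] [-0.33796158 -0.3802647  -0.31720639]
hold_pin [569.7 158.6  43.2] 0.59 90.49356846841374 [-9.  41.3]
drive_board [592.2  39.5  14.6] 0.75 330.8130278230846 [ 9.9 -3.1]
drive_board [ 6.092e+02  2.650e+02 -6.000e-01] 0.61 71.30339150625228 [ 26.9 222.4]
```

View pics/w10c.png

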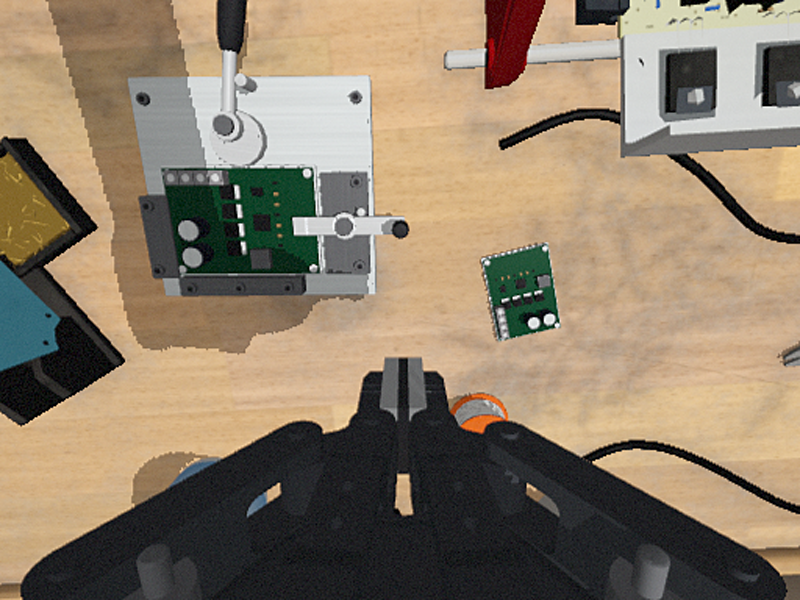

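The picture shows the lever pointing at the robot against its stop pin at (243,83) and the board tight on the fence at (243,280). The hold-down lies square, with its nose at (300,226) over the board's left edge. The robot touches nothing.

```bash
python3 -c "
from station import workorder;print(workorder.finish_job())"
```

```text
the job is handed in; nothing more can be done
None
```

The job is handed in: I pushed the cam lever and then the hold-down to their end stops, and the last picture shows the board tight on the fence with the nose square over its left edge.

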